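Unclip the ball dish and turn its lip to the cork bowl

TASK

Take the blue dish by its handle and pull it straight up until its stem snaps out of the spring socket and is clear above it. Then, holding it level straight above the socket, give it a quarter turn so that its red pouring lip points at the cork-lined bowl, with the loose steel ball staying in the middle of the dish throughout. Finish while still holding the dish there, level and still, and leave the bowl, the glass dome, the vise and the hand tools alone.

Things in the scene. Friction and masses are not known exactly. Their poses are not given: they have to be found in the camera images.
- dish: Blue round dished plate, 114 mm across, 22 mm high, about 200 g. Origin: centre of its flat underside, z up, +x towards the red pouring lip. Arch handle (8 mm bar) in its y-z plane, y = -52 to 52 mm, top bar at z 84 mm. A square stem (22 mm foot) hangs 34 mm down into the socket: it cannot turn until lifted 34 mm. Its face rises 8 degrees from the centre (z 6 mm) to radius 30 mm, then 25 degrees.
- grip (a point): Centre of the black grip block in the middle of the handle's top bar, straight above the dish's centre, 84 mm above the dish origin (124 mm above the bench at the start). The block is 14 mm thick along the dish's x, 34 mm along its y and 26 mm high: grip it across its 14 mm, from above.
- lip (a point): Tip of the red pouring lip, 77 mm from the dish's centre along its +x and 22 mm above the dish origin.
- ball_center (a point): Centre of the loose polished steel ball, 16 mm across, 17 g. At rest it lies in the middle of the dish, 14 mm above the dish origin.
- socket: Aluminium block 60 x 60 x 40 mm on a 90 mm square, 5 mm foot, fixed to the bench. Origin: centre of its underside, z up. Two spring plungers in its square well grip the dish's stem: a straight upward pull of about 8 to 12 N frees it within the first 10 mm of lift; the stem is out after 34 mm. Clipped in, the dish origin is 40 mm above this origin, axes alike.
- bowl: Cork-lined dark wooden bowl, 92 mm across, 34 mm high, fixed to the bench about 175 mm from the socket, square to the lip's starting direction, on the left or the right side. Origin: centre of its underside.
- dome: Glass dome cover with a glass knob on a round wooden base, 80 mm across, 80 mm high, loose, on the side of the socket opposite the bowl. Origin: centre of its underside.
- vise: Small vise with brass jaws gripping a diver's watch, about 110 x 75 mm and 100 mm high, fixed to the bench well to the left of the socket. Origin: centre of its underside.
- opener: Black caseback opener, about 150 mm long, 12 mm high, lying loose beyond the socket. Origin: on its underside near mid-length.
- spring_bar_tool: Yellow plastic spring bar tool, about 135 mm long, 11 mm high, lying loose beyond the socket. Origin: on its underside near mid-length.
Things that resemble listed ones, but are neither listed nor needed, are in the scene too. There is more than one size of the dish; the job needs the middle-sized.

How it is judged:
By the outcome, as a careful person would: the job done as asked, in the order asked, and still so for the second after the job is handed in, while the arm keeps its last pose, push and grip.
It also fails if it takes over 40 s, if anything falls off the work surface, if the arm or the gripper's body presses on something with over 40 N, if the wrist force passes 120 N, or if a joint passes its speed limit or range.

ROBOT

A 6-joint arm with a two-finger parallel gripper is mounted at the origin on the work surface. World frame = base frame: x ahead of the robot, y to its left, z up, the work surface at z = 0. Lengths are in m, angles in rad, forces in N, time in s.
With the tool pointing down it reaches from about 0.425 to 0.95 m from the base axis. Payload 3.5 kg.
Tool frame: the origin (TCP) lies on the centre line of the jaws, within the pads' length; the fingertips stand 14 mm ahead of it and the grasp point (between the pads) lies 5 mm behind it (ctrl.tip_reach is the distance from the TCP to the fingertips, in m); z points along the fingers, y is the line along which they close (so a half turn about z gives the same grasp; the last joint's range is limited). The gripper opens to 85 mm and grips with 20 to 120 N. Pads are 22 mm wide; open, the fingers measure 114 mm over their backs; the gripper's body (76 mm by 85 mm) begins 54 mm behind the grasp point. The pads swing forward as they close: fully open they stand 13 mm farther back than shut.
Start: joints at [1.102, 0.286, 1.577, -0, 1.279, -0.15], TCP at [0.212, 0.641, 0.245] pointing down, gripper open.
Joint ranges: [-2.77, 2.77], [-0.9, 2.22], [0.21, 2.48], [-1.53, 4.67], [0.24, 2.81], [-2.84, 2.84]. Speed limits (rad/s): [2.79, 2.79, 3.14, 3.14, 3.14, 3.14].

INTERFACE

Orientations are given as a unit quaternion [x, y, z, w].
In Python, from plant import get_state, imaging, workorder, ctrl gives the robot as it stands. The module is installed in compiled form; this text tells all that it offers.
- The arm moves only by the shell command python3 -m jog 'ROWS' [FORCE]. ROWS is JSON, a list of rows, each a list of 7 numbers: the closure, from 0 (fully open) to 1 (shut), then the shift along the tool's x, y, z in mm, then the turn, a rotation vector about the tool's x, y, z in rad. In form: [[gripper, tx, ty, tz, ax, ay, az], ...]. A call has 1 to 12 rows; each row is the pose to reach, as a shift and turn from the pose commanded when the call began, along the tool's axes at that moment; what a row does not reach only later rows make up. A row lasts 1/10 s, in which the tool goes at most 50 mm and 8.59 degrees, less where a joint would pass 70% of its speed; a pose out of reach is approached as far as the arm can. A call with a gripper value outside its range is refused whole. The fingers move at their own pace and stop on an object; FORCE is the grip in N (left out, the last holds). Time passes only in rows, so rows that repeat a pose let the fingers close. It gives the time, the measured TCP pose, the force, the opening and the grip force at its end, in the units of the state.
- get_state(): the state, without advancing time (a new reading comes with each control period).
- imaging.read_camera(name): name is "side" or "top" or "wrist"; returns a dict with "image" (384x512x3 uint8, blue, green, red), "fx", "fy", "cx", "cy" (pixels), "k1" (the pictures are not rectified: a ray, as slopes to the right and down, at radius r is drawn at 1 + k1 r^2 times it, then the intrinsics apply), "R" (3x3) and "t" (3): a world point X has camera coordinates R X + t; the wrist camera has in their place "tool_from_camera" (4x4, takes a point from camera to tool coordinates, whose origin is the TCP and whose axes are the flange's). Camera axes: x right, y down, z forward; pixel columns grow to the right and rows downward; lengths in m; the calibration is good to about 2 mm. A picture is of the moment at which its call begins: read the wrist's pose just before it. There is no depth.
- workorder.sign_off(): hands the job in; it is judged then, once.
The state is a dict: "time": time; "qpos": joint angles; "dq": joint speeds; "joint_efforts": joint torques, N m; "eef_pos": TCP position; "tcp_rot": TCP orientation; "contact_force": force on the tool from outside, world axes, zero at the start; "wrist_torque": the same for the moment, N m; "opening": opening from 0.0 (shut) to 1.0 (fully open); "finger_force": force on a finger pad.
Only numpy, scipy, OpenCV 4.12 (cv2) and the standard library are available. Lean on these libraries where they do the work, as an engineer would, in place of code of your own. Each camera call takes 0.05 s, during which the arm holds its last target. There are 200 camera calls.

## Working session

There is one attempt and no reset: what is moved stays moved. The work goes in short steps, Python scripts to look and compute and a shell command to move; the robot and the scene stay as the last step left them, time stands still between calls to the robot, and variables do not carry over. Pictures are saved under pics/ and viewed, at most 10 in all, crops included, and the job is handed in when it is done.

```bash
mkdir -p pics; cat > h.py <<'E'
import numpy as np, cv2
from plant import get_state, imaging, workorder, ctrl
from scipy.spatial.transform import Rotation as Ro
def cam(name):
    s=get_state(); c=imaging.read_camera(name)
    if 'R' in c: R=np.array(c['R']);t=np.array(c['t']); c['Rw']=R.T; c['o']=-R.T@t
    else:
        T=np.array(c['tool_from_camera']); Rt=Ro.from_quat(s['tcp_rot']).as_matrix()
        c['Rw']=Rt@T[:3,:3]; c['o']=Rt@T[:3,3]+np.array(s['eef_pos'])
    return c
def ray(c,u,v):
    K=np.array([[c['fx'],0,c['cx']],[0,c['fy'],c['cy']],[0,0,1.]])
    p=cv2.undistortPoints(np.array([[[u,v]]],float),K,np.array([c['k1'],0,0,0.]))[0,0]
    d=c['Rw']@np.array([p[0],p[1],1]); return d/np.linalg.norm(d)
def onz(c,u,v,z):
    d=ray(c,u,v); return c['o']+d*(z-c['o'][2])/d[2]
def proj(c,X):
    p=c['Rw'].T@(np.array(X)-c['o']); p=p[:2]/p[2]; p=p*(1+c['k1']*(p@p))
    return np.array([c['fx']*p[0]+c['cx'],c['fy']*p[1]+c['cy']])
E
python3 - <<'E'
from h import *
a=[cam(n) for n in('top','side')]
for n,c in zip('ts',a): cv2.imwrite(f'pics/{n}0.png',c['image']); print(n,c['o'],c['Rw'][:,2],c['fx'],c['k1'])
print(get_state())
E
```

```text
t [0.44051457 0.10807221 1.02608849] [ 0.13229073  0.01974868 -0.9910142 ] 374.1145023429691 -0.015373641673453913
s [-0.01460917 -0.5184061   0.72763449] [ 0.53030517  0.60864238 -0.59019563] 349.0267200724875 -0.07482134726929991
{'time': 0.1, 'qpos': array([ 1.10200072e+00,  2.87114143e-01,  1.57803887e+00, -5.56573455e-05,
        1.27860211e+00, -1.49971768e-01]), 'dq': array([-0.00018338, -0.00132742, -0.0022337 ,  0.00044307,  0.00141456,
       -0.00063218]), 'joint_efforts': array([ 6.94798655e-04, -4.07297623e+01, -2.93698364e+01, -1.63105110e-04,
        3.42771164e-03,  6.59439820e-06]), 'eef_pos': array([0.21128433, 0.64048072, 0.24405628]), 'tcp_rot': array([ 1.58729573e-01,  9.87321504e-01, -1.03801079e-03, -3.03829817e-04]), 'contact_force': array([0.40366982, 0.54566699, 0.37758631]), 'wrist_torque': array([ 0.00275846, -0.01899075, -0.04304844]), 'finger_force': 0.0, 'opening': 0.9973571127791424}
```

View pics/t0.png

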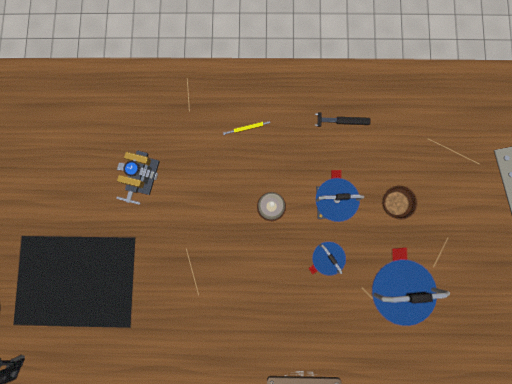

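View pics/s0.png

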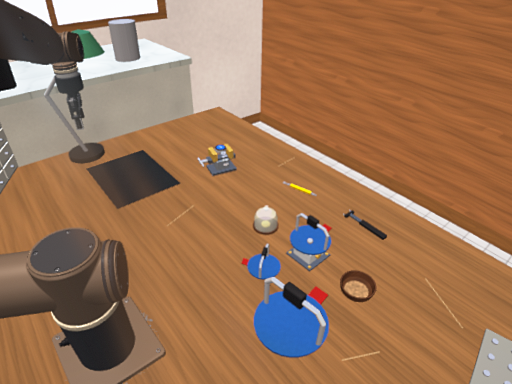

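Top view: the dish candidates are the middle one on the socket at (338,200), the small one at (329,259) and the large one at (404,292). I choose (338,200): it is medium-sized, on the aluminium socket, and has the ball. Its lip at (336,174) points ahead. The bowl at (398,202) is on the right, the dome is at (271,206), and the vise is at (138,172).

```bash
python3 - <<'E'
from h import *
def big(m,c0,r):
    n,l,s,ce=cv2.connectedComponentsWithStats(m.astype(np.uint8)); 
    return [(s[i,4],ce[i].round(1)) for i in range(1,n) if s[i,4]>5 and np.hypot(*(ce[i]-c0))<r]
t=cam('top'); im=t['image'].astype(int); b,g,r=im[...,0],im[...,1],im[...,2]
blue=(b>90)&(b>r+60); red=(r>120)&(g<60)&(b<60); blk=(im.max(2)<45)
cv2.imwrite('pics/t1.png',cv2.resize(t['image'][150:240,250:430],None,fx=4,fy=4,interpolation=cv2.INTER_CUBIC))
m=blue.copy(); m[:, :300]=0;m[:,375:]=0;m[:150]=0;m[232:]=0
(u,v),rad=cv2.minEnclosingCircle(np.argwhere(m)[:,::-1].astype(np.float32)); C=onz(t,u,v,.062)
print('dish',u,v,rad,C, np.linalg.norm(onz(t,u+rad,v,.062)-C))
L=big(red,(336,174),12);print('lip',L,[onz(t,*x[1],.062) for x in L])
G=big(blk,(342,197),12);print('grip',G,[onz(t,*x[1],.137) for x in G])
print('bowl',onz(t,398,202,.034),'dome',onz(t,271,206,.06))
s=cam('side'); im=s['image'].astype(int); B=big(im.max(2)<45,(313,222),15); print('side grip',B)
for x in B: 
  for y in G:
    d1=ray(s,*x[1]);d2=ray(t,*y[1]); k=np.linalg.lstsq(np.c_[d1,-d2],t['o']-s['o'],rcond=None)[0]
    print(s['o']+k[0]*d1,t['o']+k[1]*d2)
E
```

```text
dish 337.02325439453125 199.26744079589844 21.80211639404297 [ 0.55340007 -0.08137018  0.062     ] 0.05621651996986702
lip [(np.int32(74), array([335.6, 173.3]))] [array([ 0.62157989, -0.07869234,  0.062     ])]
grip [(np.int32(6), array([336.7, 196.5]))] [array([ 0.55125888, -0.06596187,  0.137     ])]
bowl [ 0.55119505 -0.24831115  0.034     ] dome [0.5341359 0.0890763 0.06     ]
side grip [(np.int32(67), array([311.9, 221.9]))]
[ 0.55908489 -0.07508305  0.11252303] [ 0.55447823 -0.07102106  0.11115412]
```

View pics/t1.png

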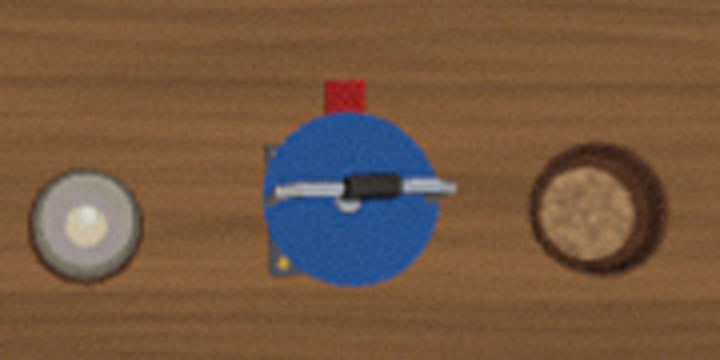

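The close crop confirms the choice: a medium blue dish on the grey socket foot, with the silver ball under the handle at crop (348,203), the grip block at (373,187) and the lip pointing ahead. The rim radius measures 56 mm against 57 mm given.

The dish centre is at about (0.553, -0.081), yaw about +2°. I'm moving above it.

```bash
python3 -m jog '[[0,-20,-21,0,0,0,0.04],[0,-46,-48,0,0,0,0.1],[0,-75,-79,0,0,0,0.16],[0,-105,-110,0,0,0,0.23],[0,-135,-142,0,0,0,0.3],[0,-165,-173,0,0,0,0.36],[0,-195,-204,0,0,0,0.43],[0,-225,-236,0,0,0,0.5],[0,-250,-262,0,0,0,0.55],[0,-265,-278,0,0,0,0.58],[0,-276,-289,0,0,0,0.6],[0,-276,-289,0,0,0,0.6]]'
python3 - <<'E'
from h import *
s=get_state(); R=Ro.from_quat(s['tcp_rot']).as_matrix()
print(s['qpos'],R.T@(np.array([.5534,-.0814,.245])-s['eef_pos'])*1000, np.degrees(np.arctan2(R[1,1],R[0,1])))
E
```

```text
time: 1.4
eef_pos: [0.3836, 0.2787, 0.2453]
tcp_rot: [0.445, 0.896, -0.0, 0.0]
contact_force: [0.2, 0.7, -0.1]
opening: 0.999
finger_force: 0.0
[ 4.14006410e-01 -1.69751159e-01  2.05443011e+00 -2.27948481e-04
  1.25685689e+00 -2.34957754e-01] [-3.89510998e+02 -8.24127894e+01  3.64459531e-01] 37.1869405124897
```

```bash
python3 -m jog '[[0,-25,-5,0,0,0,0.04],[0,-60,-13,0,0,0,0.1],[0,-100,-21,0,0,0,0.16],[0,-140,-29,0,0,0,0.23],[0,-180,-38,0,0,0,0.3],[0,-220,-46,0,0,0,0.37],[0,-260,-55,0,0,0,0.44],[0,-300,-63,0,0,0,0.5],[0,-340,-71,0,0,0,0.55],[0,-370,-78,0,0,0,0.58],[0,-390,-82,0,0,0,0.61],[0,-390,-82,0,0,0,0.61]]'
python3 - <<'E'
from h import *
c=cam('wrist'); cv2.imwrite('pics/w1.png',c['image']); s=get_state()
print(s['eef_pos'],s['qpos'],[proj(c,X) for X in([.553,-.081,.137],[.553,-.081,.062],[.63,-.078,.062])],c['o'])
E
```

```text
time: 2.6
eef_pos: [0.5553, -0.0808, 0.245]
tcp_rot: [0.693, 0.721, -0.0, -0.0]
contact_force: [-0.9, -0.3, -0.8]
opening: 0.995
finger_force: 0.0
[ 0.5547152  -0.07954268  0.24494732] [-3.23734533e-01  3.54111697e-02  1.86122355e+00  6.69551765e-04
  1.24607607e+00 -3.65425991e-01] [array([250.3092303 , 190.81963617]), array([251.06895038, 167.51842674]), array([325.27498939, 167.69709958])] [ 0.55253345 -0.0011196   0.37241689]
```

View pics/w1.png

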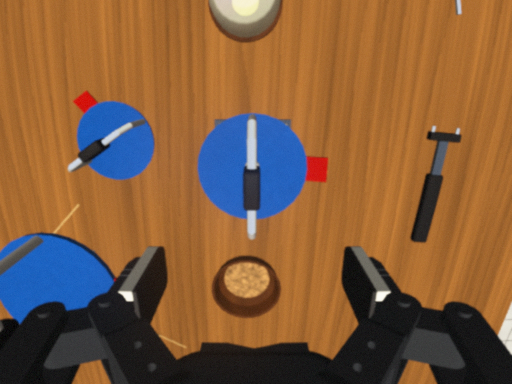

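The wrist view shows the grip block at about (252,188), the predicted (250,191) being close, and the dish at (252,166). The lip is at (317,169), the bowl at (246,286) and the dome at (245,10). Next I measure these.

```bash
python3 - <<'E'
from h import *
c=cam('wrist'); im=c['image'].astype(int); b,g,r=im[...,0],im[...,1],im[...,2]
def blob(m,x0,x1,y0,y1):
    k=np.zeros_like(m); k[y0:y1,x0:x1]=m[y0:y1,x0:x1]; return np.argwhere(k)[:,::-1].astype(np.float32)
P=blob((b>90)&(b>r+60),185,330,105,230); (u,v),rad=cv2.minEnclosingCircle(P); C=onz(c,u,v,.062); print('dish',u,v,rad,C,np.linalg.norm(onz(c,u+rad,v,.062)-C))
L=blob((r>120)&(g<60)&(b<60),290,340,140,200).mean(0); X=onz(c,*L,.062); print('lip',L,X,np.degrees(np.arctan2(*(X-C)[1::-1])))
G=blob(im.max(2)<50,238,268,160,215); print('grip',G.min(0),G.max(0),G.mean(0),onz(c,*G.mean(0),.130))
h=blob(im.min(2)>130,238,268,110,160).mean(0);H=blob(im.min(2)>130,238,268,208,245).mean(0)
d=onz(c,*H,.12)-onz(c,*h,.12);print('bar yaw',np.degrees(np.arctan2(d[0],-d[1])),h,H)
B=onz(c,246,287,.034);print('bowl',B,B-C,np.degrees(np.arctan2(*(B-C)[1::-1])))
s=get_state(); R=Ro.from_quat(s['tcp_rot']).as_matrix();print(s['eef_pos'],np.degrees(np.arctan2(R[1,1],R[0,1])),R.T@(C-s['eef_pos'])*1000)
E
```

```text
dish 252.5 167.08824157714844 54.10803985595703 [ 0.55373537 -0.07904979  0.062     ] 0.05602758250836321
lip [317.28998 170.07463] [ 0.62116428 -0.07934838  0.062     ] -0.2537207429631482
grip [246. 171.] [258. 209.] [252.47058 181.82353] [ 0.5538056  -0.07414378  0.13      ]
bar yaw 2.2123009857839784 [252.04024 140.30746] [251.9234  224.91914]
bowl [ 0.55192621 -0.2464874   0.034     ] [-0.00180916 -0.16743762 -0.028     ] -90.61905457613867
[ 0.55436101 -0.07877029  0.24496517] 2.443171100417319 [ -0.46202593  -0.47017929 182.96526563]
```

```bash
python3 -m jog '[[0,0,0,10,0,0,0.017],[0,0,0,25,0,0,0.017],[0,0,-1,40,0,0,0.017],[0,0,-1,55,0,0,0.017],[0,0,-1,70,0,0,0.017],[0,0,-1,85,0,0,0.017],[0,0,-1,98,0,0,0.017],[0,0,-1,110,0,0,0.017],[0,0,-1,118,0,0,0.017],[0,0,-1,123,0,0,0.017],[0,0,-1,126,0,0,0.017],[0,0,-1,126,0,0,0.017]]' && python3 -m jog '[[0.4,0,0,0,0,0,0],[0.6,0,0,0,0,0,0],[0.7,0,0,0,0,0,0],[0.75,0,0,0,0,0,0],[0.78,0,0,0,0,0,0],[0.78,0,0,0,0,0,0]]' 60
python3 - <<'E'
from h import *
c=cam('wrist'); cv2.imwrite('pics/w2.png',c['image'])
E
```

```text
time: 3.9
eef_pos: [0.5536, -0.0798, 0.1193]
tcp_rot: [0.698, 0.716, -0.0, 0.0]
contact_force: [0.0, -0.3, -0.6]
opening: 0.997
finger_force: 0.0
time: 4.5
eef_pos: [0.5535, -0.0798, 0.1194]
tcp_rot: [0.698, 0.716, 0.0, 0.0]
contact_force: [0.3, 0.2, -0.3]
opening: 0.22
finger_force: 0.0
```

View pics/w2.png

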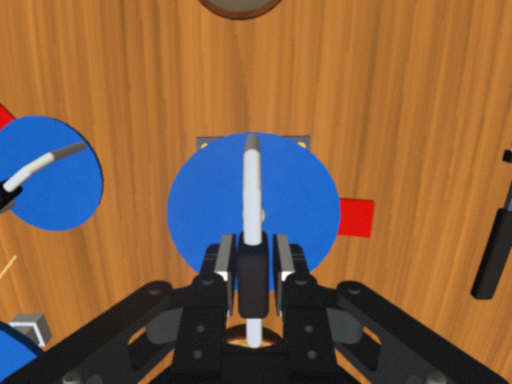

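The grip block (239–269 px) is centred between the pads (233 and 275), and the ball shows at about (262,213). I'm closing.

```bash
python3 -m jog '[[0.81,0,0,0,0,0,0],[0.84,0,0,0,0,0,0],[0.9,0,0,0,0,0,0],[1,0,0,0,0,0,0],[1,0,0,0,0,0,0],[1,0,0,0,0,0,0]]' 60
```

```text
time: 5.15
eef_pos: [0.5535, -0.0797, 0.1194]
tcp_rot: [0.698, 0.716, -0.0, -0.0]
contact_force: [-1.2, 0.4, 0.8]
opening: 0.153
finger_force: 58.9
```

```bash
python3 -m jog '[[1,0,0,-0.5,0,0,0],[1,0,0,-1,0,0,0],[1,0,0,-1.5,0,0,0],[1,0,0,-2,0,0,0],[1,0,0,-3,0,0,0],[1,0,0,-4,0,0,0]]'; python3 -m jog '[[1,0,0,-1,0,0,0],[1,0,0,-2,0,0,0],[1,0,0,-3,0,0,0],[1,0,0,-4,0,0,0],[1,0,0,-5,0,0,0],[1,0,0,-6,0,0,0],[1,0,0,-7,0,0,0],[1,0,0,-8,0,0,0],[1,0,0,-9,0,0,0],[1,0,0,-10,0,0,0],[1,0,0,-11,0,0,0],[1,0,0,-12,0,0,0]]'
python3 - <<'E'
from h import *
s=get_state(); print(s['wrist_torque'],s['eef_pos'])
c=cam('wrist'); cv2.imwrite('pics/w3.png',c['image'])
E
```

```text
time: 5.75
eef_pos: [0.5526, -0.0795, 0.1218]
tcp_rot: [0.698, 0.716, -0.0, -0.001]
contact_force: [0.9, 0.4, -9.5]
opening: 0.154
finger_force: 58.4
time: 6.95
eef_pos: [0.5537, -0.0798, 0.1356]
tcp_rot: [0.698, 0.716, 0.0, 0.0]
contact_force: [0.3, -1.0, -4.5]
opening: 0.152
finger_force: 59.2
[-0.01941712 -0.05758533 -0.00903816] [ 0.55365559 -0.07978012  0.13555872]
```

View pics/w3.png

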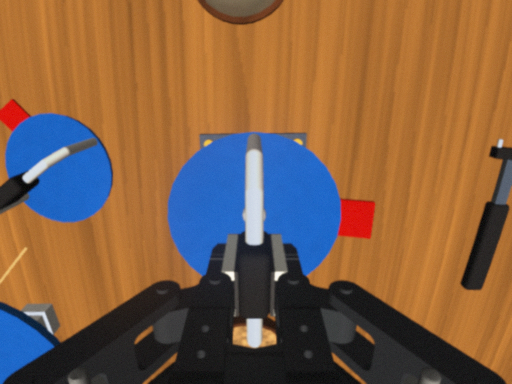

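Snapped free: the force peaked near 10 N and has dropped to 4.5 N. The ball is still centred, showing either side of the bar at row 213. I'm lifting the rest gently.

```bash
python3 -m jog '[[1,0,0,-1,0,0,0],[1,0,0,-3,0,0,0],[1,0,0,-6,0,0,0],[1,0,0,-9,0,0,0],[1,0,0,-12,0,0,0],[1,0,0,-15,0,0,0],[1,0,0,-18,0,0,0],[1,0,0,-21,0,0,0],[1,0,0,-24,0,0,0],[1,0,0,-26,0,0,0],[1,0,0,-27,0,0,0],[1,0,0,-27,0,0,0]]'; python3 -m jog '[[1,0,0,-1,0,0,0],[1,0,0,-3,0,0,0],[1,0,0,-6,0,0,0],[1,0,0,-9,0,0,0],[1,0,0,-12,0,0,0],[1,0,0,-15,0,0,0],[1,0,0,-18,0,0,0],[1,0,0,-20,0,0,0],[1,0,0,-21,0,0,0],[1,0,0,-21,0,0,0]]'
python3 - <<'E'
from h import *
s=get_state(); print(s['wrist_torque'],s['eef_pos'],s['qpos'],s['tcp_rot'])
c=cam('wrist'); t=cam('side'); cv2.imwrite('pics/b.png',np.hstack([c['image'][120:360,100:420],cv2.resize(t['image'][170:290,240:400],None,fx=2,fy=2)]))
E
```

```text
time: 8.2
eef_pos: [0.5536, -0.0798, 0.1625]
tcp_rot: [0.698, 0.716, 0.0, 0.0]
contact_force: [0.4, -0.6, -3.1]
opening: 0.157
finger_force: 59.5
time: 9.2
eef_pos: [0.5536, -0.0798, 0.1835]
tcp_rot: [0.698, 0.716, 0.0, 0.0]
contact_force: [0.8, 0.3, -2.9]
opening: 0.152
finger_force: 59.5
[0.02779573 0.01469448 0.01839847] [ 0.55357686 -0.07978271  0.18352922] [-3.24533414e-01  9.24474804e-02  1.91852728e+00 -4.03980932e-06
  1.13029949e+00 -3.49511600e-01] [6.98220117e-01 7.15883120e-01 6.73677712e-05 1.44257250e-04]
```

View pics/b.png

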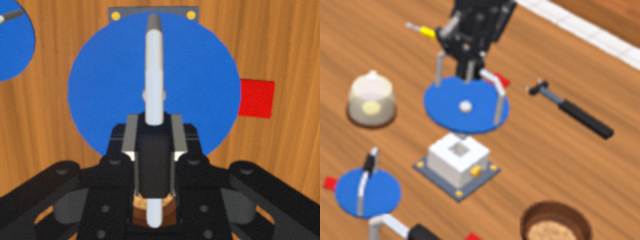

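The stem is clear above the socket, the ball is centred and the dish is level. Now the quarter turn clockwise from above, which is +z in the tool frame, done gently.

```bash
python3 -m jog '[[1,0,0,0,0,0,0.01],[1,0,0,0,0,0,0.03],[1,0,0,0,0,0,0.06],[1,0,0,0,0,0,0.1],[1,0,0,0,0,0,0.15],[1,0,0,0,0,0,0.2],[1,0,0,0,0,0,0.25],[1,0,0,0,0,0,0.3],[1,0,0,0,0,0,0.35],[1,0,0,0,0,0,0.4],[1,0,0,0,0,0,0.45],[1,0,0,0,0,0,0.5]]'; python3 -m jog '[[1,0,0,0,0,0,0.05],[1,0,0,0,0,0,0.1],[1,0,0,0,0,0,0.15],[1,0,0,0,0,0,0.2],[1,0,0,0,0,0,0.25],[1,0,0,0,0,0,0.3],[1,0,0,0,0,0,0.35],[1,0,0,0,0,0,0.4],[1,0,0,0,0,0,0.45],[1,0,0,0,0,0,0.5],[1,0,0,0,0,0,0.55],[1,0,0,0,0,0,0.6]]'; python3 -m jog '[[1,0,0,0,0,0,0.05],[1,0,0,0,0,0,0.1],[1,0,0,0,0,0,0.15],[1,0,0,0,0,0,0.2],[1,0,0,0,0,0,0.25],[1,0,0,0,0,0,0.3],[1,0,0,0,0,0,0.35],[1,0,0,0,0,0,0.4],[1,0,0,0,0,0,0.43],[1,0,0,0,0,0,0.455],[1,0,0,0,0,0,0.47],[1,0,0,0,0,0,0.47]]'
python3 - <<'E'
from h import *
s=get_state(); print(s['eef_pos'],s['qpos'],s['tcp_rot'])
c=cam('wrist'); t=cam('side'); p=cam('top'); cv2.imwrite('pics/e.png',np.vstack([np.hstack([c['image'][120:360,100:420],cv2.resize(t['image'][170:290,240:400],None,fx=2,fy=2)]),cv2.resize(p['image'][150:240,230:430],(640,288))]))
im=p['image'].astype(int); b,g,r=im[...,0],im[...,1],im[...,2]; m=(r>120)&(g<60)&(b<60); m[:,:340]=0;m[:,392:]=0;m[:170]=0;m[235:]=0
L=np.argwhere(m)[:,::-1].mean(0); X=onz(p,*L,.126); B=onz(p,399.5,202,.034); C=s['eef_pos']
print(m.sum(),L,X,B,*[np.degrees(np.arctan2(*(Q-C)[1::-1])) for Q in(X,B)])
E
```

```text
time: 10.5
eef_pos: [0.5535, -0.0797, 0.1832]
tcp_rot: [0.854, 0.52, -0.0, -0.0]
contact_force: [0.2, 0.3, -3.1]
opening: 0.154
finger_force: 59.5
time: 11.7
eef_pos: [0.5535, -0.0797, 0.1832]
tcp_rot: [0.97, 0.244, -0.0, -0.0]
contact_force: [0.1, 0.3, -2.3]
opening: 0.153
finger_force: 59.5
time: 12.9
eef_pos: [0.5535, -0.0797, 0.1833]
tcp_rot: [1.0, 0.013, -0.0, -0.0]
contact_force: [-0.6, -0.1, -3.3]
opening: 0.151
finger_force: 59.5
[ 0.55350442 -0.0797395   0.18332861] [-3.24504986e-01  9.26668344e-02  1.91868431e+00  6.40925768e-06
  1.13025233e+00  1.22069851e+00] [ 9.99918144e-01  1.27946994e-02 -4.14377783e-06 -4.52496870e-06]
0 [nan nan] [nan nan nan] [ 0.55123973 -0.2522831   0.034     ] nan -90.75197951054355<stdin>:5: RuntimeWarning: Mean of empty slice.
  ret = um.true_divide(
```

View pics/e.png

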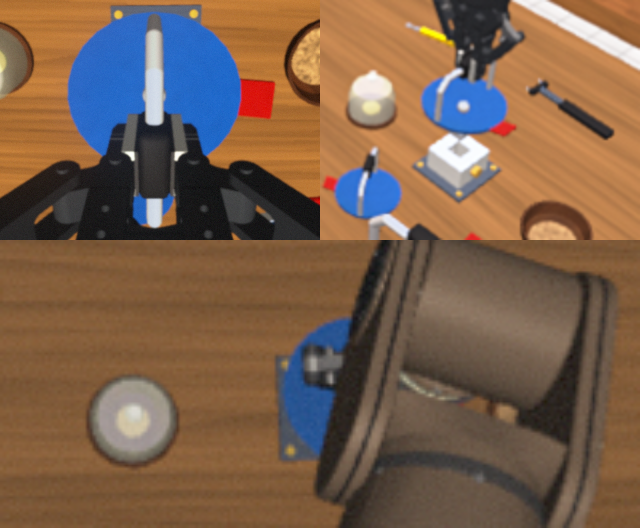

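The ball is centred, the lip points at the bowl (wrist crop (257,98), bowl on the right) and the stem is above the socket. One numeric check of the lip bearing.

```bash
python3 - <<'E'
from h import *
c=cam('wrist'); s=get_state(); im=c['image'].astype(int); b,g,r=im[...,0],im[...,1],im[...,2]
m=(r>120)&(g<60)&(b<60); m[:170]=0;m[260:]=0;m[:,:320]=0;m[:,400:]=0
k=(b>90)&(b>r+60); k[:120]=0;k[290:]=0;k[:,:160]=0;k[:,350:]=0
Y=np.argwhere(k)[:,::-1].astype(np.float32); (u,v),rad=cv2.minEnclosingCircle(Y[Y[:,1]<300])
X=onz(c,*np.argwhere(m)[:,::-1].mean(0),.126); C=onz(c,u,v,.126); 
f=lambda d:np.degrees(np.arctan2(d[1],d[0])); print(X,C,rad,f(X-C),f(X-s['eef_pos']),s['dq'].round(4))
E
```

```text
[ 0.55492525 -0.14769067  0.126     ] [ 0.55795013 -0.0802914   0.126     ] 86.384521484375 -92.56971339171248 -88.79005958709057 [ 0.0006 -0.0005  0.0009 -0.0014 -0.0001  0.0176]
```

```bash
python3 -m jog '[[1,0,0,0,0,0,0],[1,0,0,0,0,0,0],[1,0,0,0,0,0,0],[1,0,0,0,0,0,0],[1,0,0,0,0,0,0],[1,0,0,0,0,0,0],[1,0,0,0,0,0,0],[1,0,0,0,0,0,0]]'; python3 -c "
from plant import workorder;print(workorder.sign_off())"
```

```text
time: 13.9
eef_pos: [0.5535, -0.0797, 0.1833]
tcp_rot: [1.0, 0.013, -0.0, -0.0]
contact_force: [-0.3, -0.6, -1.9]
opening: 0.149
finger_force: 59.5
the job is handed in; nothing more can be done
None
```

Handed in at 13.9 s; no verdict was printed. The middle-sized dish is out of the socket and held still about 30 mm above it, with its lip turned to within about 2° of the bowl and the ball centred in the last picture.

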